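# Close a culture dish in a clamshell carrier and turn the carrier over

## Task

Culture dishes are incubated upside down. Set the loose small culture dish, lid up, in the empty well of the open clamshell carrier next to the dish already there, close the carrier's lid and slide the lock fully home. Then take the carrier by its handle and turn it right over, laying it down gently so that it rests flat on the bench on its lid with both dishes upside down inside; do not let it drop, keep the dishes level until the lid is shut, and leave the other things on the bench where they are.

Things in the scene. Friction and masses are not known exactly. Their poses are not given: they have to be found in the camera images.
- dish_mid (a point): Centre (half-way up) of the loose small culture dish with its lid on: clear, round, 62 mm across, 20 mm high, 35 g, tan agar in its lower half. It stands lid up on the bench, 10 mm below this point. z: up through its lid. Grip it across its 62 mm. The stacked bigger dishes (92 mm) are not part of the job.
- dish_b_mid (a point): The same point of the second, identical small dish, which already sits in the other well of the carrier at the start and stays there.
- carrier: Base of the loose white clamshell carrier (about 0.57 kg). Origin: centre under the soles of its feet, z up at the start. Closed: 130 mm deep (x), 156 wide (y), 45 high, with four 8 mm rubber feet under the base and four on the lid. Hinge on the +x side, handle on the -x face. Floor 12 mm, top edge of the base's walls 24 mm above the soles; inner room 122 (x) by 148 mm (y), 21.5 mm high when closed.
- carrier_well (a point): Empty well (carrier y = -39 mm): where the centre (half-way up) of a seated dish lies, 22 mm above the soles; axes as the carrier's. Four 10 mm high ribs at 45 degrees to x and y guide the dish with 2.5 mm play. 30 mm are free for a finger on the dish's +x and -x sides; in y there is no room, so grip along the carrier's x.
- carrier_well_b (a point): The same point of the other well (y = +39 mm), occupied at the start by the second dish.
- carrier_mid (a point): Centre of the closed carrier, half-way up its 45 mm; axes as the carrier's. Its height is 22.5 mm when the carrier lies flat on either face.
- carrier_handle (a point): Centre of the handle: a round steel bar, 12 mm thick, along the carrier's y, fixed at x = -107 mm, 60 mm free length, 22.5 mm above the bench with the carrier flat on either face; 31 mm free for a finger between bar and carrier. The bar can turn between finger pads, so the carrier can be swung over about its hinge edge (181 mm from the bar) standing on the bench.
- carrier_hinge (a point): Middle of the lid's hinge axis (along the carrier's y, x = +69 mm, 24 mm above the soles); hinge barrel radius 5 mm.
- lid_edge (a point): On the lid: middle of the outer face of its free front edge, 134 mm from the hinge axis. Axes are those of the carrier when the lid is closed. The lid's outer plate lies 6.5 mm to the +z side of this point; feet stand 8 mm out of the plate near its four corners.
- carrier_lid (a joint): Lid angle, rad: 0 closed, at the start 1.7 to 1.9 (up, leaning a little back, away from the handle; stop at 1.92). The hinge is slightly stiff (0.03 N m): the lid (120 g) stays put near upright and sinks shut slowly by itself once below about 0.9 rad.
- carrier_lock (a joint): Slide lock on the front face, m: 0 to 0.003 open at the start, 0.016 fully home. It grows as the tab moves to the carrier's +y. Both its hooks then lie over tongues on the lid's front edge. Friction about 1.2 N; it stays where it is left. If it is slid with the lid still up, its hooks bar the lid from closing.
- lock_tab (a point): Centre of the lock's thumb tab: an upright grey block 10 mm thick (carrier's y), 17 mm deep (x), 24 mm high, standing 27 mm out of the front face between the handle and the -y end. Its outer (-y) side, 5 mm from this point, is free to be pushed with a fingertip (the lock's hook beside it stands only 10 mm out of the face). Axes as the carrier's.
- beaker_100: empty glass beaker, 55 mm across, 68 mm high; bystander, origin at the centre of its underside
- marker_black: black marker pen lying on its side, 135 mm long; bystander, origin at the centre of its underside
- tube_rack: wire tube rack with five tubes, 40x150x122 mm; bystander, origin at the centre of its underside
There are look-alikes about, which are no part of the job. What is shaped like the part that bears dish_mid but black is not meant.

How it is judged (in metres and radians):
On the way, in this order (a step that is already met when the one before it is completed fails the run):
1. the loose dish sits lid up in the empty well of the carrier (horizontal distance between dish_mid and carrier_well below 0.006 m and z of dish_mid in the frame of carrier_well below 0.003 m and angle between dish_mid's own z axis and vertical below 0.12 rad), for 0.2 s.
2. the lid is closed over both dishes (value of joint carrier_lid below 0.04 rad and angle between carrier's own z axis and vertical below 0.15 rad), for 0.2 s.
3. the lock is slid home over the closed lid while the carrier still stands on its base (all of step 2 and value of joint carrier_lock above 0.012 m), for 0.2 s.
At the end, for the whole second after the job is handed in: The carrier lies upside down, flat on the bench on its lid (within 0.06 rad; its centre 18 to 27 mm above the bench) and at rest, lid closed (under 0.04 rad), lock home (over 12 mm of its 16), both dishes upside down in their own wells (centres within 8 mm of the well points) (angle between carrier's own z axis and vertical above 3.08 rad and height (world z) of carrier_mid between 0.018 and 0.027 m and value of joint carrier_lid below 0.04 rad and value of joint carrier_lock above 0.012 m and distance between dish_mid and carrier_well below 0.008 m and distance between dish_b_mid and carrier_well_b below 0.008 m and angle between each of dish_mid, dish_b_mid's own z axis and vertical above 3 rad and linear speed of carrier below 0.01 m/s); the robot touches nothing.
It fails at once if a dish is tipped while the carrier's lid is open (value of joint carrier_lid above 0.3 rad and angle between any of dish_mid, dish_b_mid's own z axis and vertical above 0.5 rad).
It fails at once if the carrier is dropped or falls over instead of being laid down (angular speed of carrier above 6 rad/s).
It fails at once if another thing on the bench is pushed away or knocked over (distance of any of beaker_100, marker_black, tube_rack from where it was at the start of the episode above 0.03 m).
It also fails if it takes over 72 s, if anything falls off the work surface, if the arm or the gripper's body presses on something with over 40 N, if the wrist force passes 120 N, or if a joint passes its speed limit or range.

## Robot

A 6-joint arm with a two-finger parallel gripper is mounted at the origin on the work surface; the furniture and walls round the work are solid. World frame = base frame: x ahead of the robot, y to its left, z up, the work surface at z = 0. Lengths are in mm, angles in rad, forces in N, time in s.
With the tool pointing down it reaches from about 400 to 925 mm from the base axis. Payload 12.5 kg.
Tool frame: the origin (TCP) lies at the very end of the fingers, on their centre line; the grasp point (between the pads) lies env.grip_point_offset behind it (env.grip_point_offset is the distance from the TCP to the grasp point, in mm); y points along the fingers, z is the direction in which the jaws open and shut, and the axes are right-handed (so a half turn about y gives the same grasp; the last joint's range is limited). The gripper opens to 95 mm and grips with 3 to 60 N. Pads are 20 mm wide; open, the fingers measure 119 mm over their backs; the gripper's body (75 mm by 180 mm) begins 59 mm behind the grasp point.
Start: joints at [-1.343, 0.491, 1.559, -0, 1.092, -0.106], TCP at [204.796, -590.513, 214.661] pointing down, gripper open.
Joint ranges: [-3.1, 3.1], [-0.84, 2.19], [0.05, 2.79], [-1.13, 4.28], [0.06, 2.93], [-2.69, 2.69]. Speed limits (rad/s): [2.22, 2.22, 2.79, 3.14, 3.14, 3.14].

## Interface

Orientations are given as [roll, pitch, yaw] about the fixed x, y, z axes, in that order (R = Rz(yaw) Ry(pitch) Rx(roll)).
In Python, from cell import readout, read_camera, env, nets gives the robot as it stands.
- The arm moves only by the tool apply_moves, never from a script. Its argument "increments" is a list of rows, each a list of 3 entries, a list of its own where there are three numbers: the shift along the tool's x, y, z in cm, then the turn, a rotation vector about the tool's x, y, z in degrees, then the finger opening in cm, from 0 to 9.51. A call has exactly 5 rows; each row shifts and turns the pose as measured when the row begins, along the tool's axes as they then stand; what a row does not reach is not made up. A row lasts 1/8 s, in which the tool goes at most 62.5 mm and 10.7 degrees, less where a joint would pass 70% of its speed; a pose out of reach is approached as far as the arm can. A call with a gripper value outside its range is refused whole. The fingers move at their own pace and stop on an object; the grip force is fixed at half the most. Time passes only in rows, so rows that do not move let the fingers close, or fill a call up. It gives the time, the measured TCP pose, the force and the opening at its end, in the units of the state.
- readout.state(): the state, without advancing time (a new reading comes with each control period).
- read_camera(name): name is "scene" or "side" or "wrist"; returns a dict with "img" (400x640x3 uint8, red, green, blue), "vfov" (degrees; the focal length in pixels is half the picture's height over the tangent of half this angle, whatever the lens; pixels are square), "cx", "cy" (the principal point, pixels), "rvec" (rotation vector, rad) and "tvec" (3), from world to camera coordinates, as OpenCV has them; the wrist camera has in their place "mount" (4x4, takes a point from camera to tool coordinates, whose origin is the TCP and whose axes are the tool frame's). Camera axes: x right, y down, z forward; pixel columns grow to the right and rows downward; lengths in mm; the calibration is good to about 2 mm. The wrist camera is an equidistant fisheye: a pixel r from the principal point sees the ray r / f radians off the axis. A picture is of the moment at which its call begins: read the wrist's pose just before it. There is no depth.
- env.job_done(): hands the job in, once; it reports no verdict.
Trained networks look in a picture, given as the dict that the camera call returned (one of the last four; its "shot" number tells which), for a name from the list of things; names that differ only in an ending like _2 or _b are one class to them, and where a whole thing is asked for, a point or a joint stands for the part that bears it (a point fixed in the world has none). Each returns a list of dicts, best first, with "confidence" (0 to 1); they miss things now and then, are a little off and sometimes report something else, mostly with a low value. They report only what shows in the picture. A call takes as long as a camera call. They do not tell look-alikes from the thing itself.
- nets.look_for(picture, thing): "point" ([x, y, z] in mm, in the coordinates of the camera as it stood for that picture, good to about 4 mm: the middle of the surface that is visible of it).
- nets.mark_of(picture, thing): "point" ([x, y, z] in mm, in the coordinates of the camera as it stood for that picture, good to about 4 mm: a listed point, or the origin of a listed thing).
The state is a dict: "t": time; "joints": joint angles; "qvel": joint speeds; "tau": joint torques, N m; "eef_pos": TCP position; "tcp_rot": TCP orientation; "ft_force": force on the tool from outside, world axes, zero at the start; "moment": the same for the moment, N m; "opening": opening from 0.0 (shut) to 1.0 (fully open).
Only numpy, scipy, OpenCV 4.12 (cv2) and the standard library are available. Lean on these libraries where they do the work, as an engineer would, in place of code of your own. Each camera call takes 0.05 s, during which the arm holds its last target. There are 200 camera calls.

## Working session

There is one attempt and no reset: what is moved stays moved. The work goes in short steps, Python scripts to look and compute and a tool call to move; the robot and the scene stay as the last step left them, time stands still between calls to the robot, and variables do not carry over. Pictures are saved under pics/ and viewed, about 8 in all and at most 12, crops included, and the job is handed in when it is done.

Besides the shell and the picture viewer there is one more tool, called after ">>>" as name([rows], argument=value, ...), one row to a line, values as JSON. apply_moves: Moves the arm, as the interface text tells. Its arguments: {"type":"object","properties":{"increments":{"type":"array"}},"required":["increments"]}

```bash
mkdir -p pics; cat > h.py <<'E'
import numpy as np, cv2
from scipy.spatial.transform import Rotation as R
from cell import readout, read_camera, env, nets
np.set_printoptions(precision=1,suppress=True)
def pose():
    s=readout.state(); return R.from_euler('xyz',s['tcp_rot']).as_matrix(), np.array(s['eef_pos']), s
def shot(name,png=None):
    Rm,p,s=pose(); d=read_camera(name)
    if name=='wrist':
        M=np.array(d['mount']); A=Rm@M[:3,:3]; b=Rm@M[:3,3]+p
    else:
        C=cv2.Rodrigues(np.array(d['rvec'],float))[0]; A=C.T; b=-C.T@np.array(d['tvec']).ravel()
    d['A'],d['b']=A,b
    if png: cv2.imwrite('pics/'+png,d['img'][:,:,::-1])
    return d
def w(d,pt): return d['A']@np.array(pt)+d['b']
def pix(d,P):
    c=d['A'].T@(np.array(P)-d['b']); f=200/np.tan(np.radians(d['vfov'])/2)
    if 'mount' in d:
        r=np.hypot(c[0],c[1]); th=np.arctan2(r,c[2]); return np.array([d['cx'],d['cy']])+f*th*c[:2]/r
    return np.array([d['cx'],d['cy']])+f*c[:2]/c[2]
def marks(d,names,fn='mark_of'):
    for n in names:
        for o in getattr(nets,fn)(d,n)[:4]:
            P=w(d,o['point']); print(fn[:4],n,round(o['confidence'],2),P,pix(d,P))
def rel(P,Rw=None):
    Rm,p,s=pose(); print('tool shift cm',Rm.T@(np.array(P)-p)/10)
    if Rw is not None: print('tool turn deg',np.degrees(R.from_matrix(Rm.T@Rw).as_rotvec()))
E
python3 - <<'E'
from h import *
print(env.grip_point_offset, readout.state())
N=['dish_mid','carrier','carrier_well','carrier_well_b','carrier_handle','carrier_hinge','lid_edge','lock_tab','beaker_100','marker_black','tube_rack']
a=shot('scene');marks(a,N)
b=shot('side');print('side');marks(b,N)
cv2.imwrite('pics/1.png',cv2.resize(np.vstack([a['img'],b['img']])[:,:,::-1],None,fx=.75,fy=.75))
E
```

```text
18.8 {'t': 0.0, 'joints': array([-1.3,  0.5,  1.6, -0. ,  1.1, -0.1]), 'qvel': array([ 0.,  0., -0.,  0., -0.,  0.]), 'tau': array([  0. , -61.3, -25.8,   0.1,   0. ,  -0. ]), 'eef_pos': array([ 204.7, -590.3,  214.1]), 'tcp_rot': array([-1.6,  0. , -2.8]), 'ft_force': array([0. , 0.9, 0.1]), 'moment': array([ 0., -0., -0.]), 'opening': 1.000599893370411}
mark dish_mid 0.66 [ 434.3 -260.     5.4] [350.6 191. ]
mark dish_mid 0.65 [ 466.8 -158.4   10.3] [323.4 205.1]
mark carrier 0.69 [461.7 109.8   4.2] [269.9 268.7]
mark carrier_well 0.76 [423.4 109.   21.4] [283.5 269.4]
mark carrier_well 0.71 [499.5 107.4  21.9] [257. 257.]
mark carrier_well_b 0.76 [423.4 109.   21.4] [283.5 269.4]
mark carrier_well_b 0.71 [499.5 107.4  21.9] [257. 257.]
mark carrier_handle 0.67 [461.6  -0.9  27.4] [294.5 234.4]
mark carrier_handle 0.28 [425.2 110.1  21.9] [282.6 269.2]
mark carrier_hinge 0.6 [461.9 182.   22.8] [251.4 283. ]
mark carrier_hinge 0.44 [461.6 214.  152.4] [238.  249.9]
mark lid_edge 0.82 [460.5 214.9 153.6] [238.1 249.9]
mark lock_tab 0.69 [520.3  22.8  20.6] [269.8 233.9]
mark lock_t
[... 310 characters left out ...]
.5] [327.  160.7]
mark carrier_well 0.75 [420.8 107.9  20.5] [299.6 161. ]
mark carrier_well_b 0.77 [495.4 108.9  18.5] [327.  160.7]
mark carrier_well_b 0.75 [420.8 107.9  20.5] [299.6 161. ]
mark carrier_handle 0.75 [458.8   1.1  18.9] [314.9 186.1]
mark carrier_hinge 0.71 [461.8 174.9  23.2] [313.9 146. ]
mark lid_edge 0.77 [461.6 209.3 155.7] [312.9  96.8]
mark lock_tab 0.79 [518.1  18.8  16.6] [337.9 181.7]
mark lock_tab 0.54 [ 325.9 -295.     0.7] [251.8 291.6]
mark beaker_100 0.65 [ 324.5 -290.3   -2.4] [251.4 290.5]
mark beaker_100 0.26 [460.4 210.2 153.7] [312.4  97.3]
mark marker_black 0.93 [ 541.7 -203.4    3.7] [356.8 251.3]
mark tube_rack 0.9 [ 434.6 -408.3    2.2] [308.6 344. ]
```

View pics/1.png

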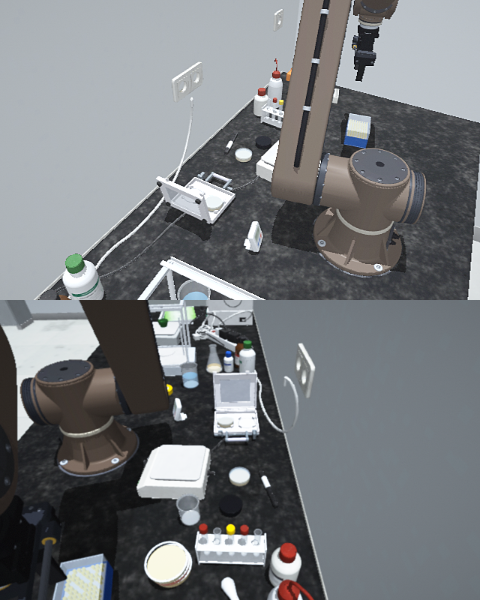

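The clear dish is at scene (323,205) and side (320,234). The black look-alike is at scene (351,191) and side (308,274). The clear one fits the description, so I'll confirm it in a crop and check the space behind the carrier.

```bash
python3 - <<'E'
from h import *
a=shot('scene');b=shot('side')
c1=cv2.resize(b['img'][30:290,190:430],None,fx=2.2,fy=2.2,interpolation=cv2.INTER_CUBIC)
cv2.imwrite('pics/2.png',c1[:,:,::-1])
# bench grid
for y in (100,200,300,400,450,500):
  print(y,[pix(b,[x,y,0]).round() for x in (350,460,550,620)],[pix(a,[x,y,0]).round() for x in (350,460,550)])
marks(b,['lid_edge','carrier_hinge','dish_b_mid'],'look_for')
E
```

```text
100 [array([274., 170.]), array([314., 168.]), array([347., 168.]), array([373., 167.])] [array([313., 285.]), array([273., 268.]), array([242., 254.])]
200 [array([275., 149.]), array([313., 148.]), array([344., 147.]), array([368., 147.])] [array([289., 315.]), array([248., 295.]), array([216., 280.])]
300 [array([277., 131.]), array([312., 130.]), array([341., 129.]), array([363., 129.])] [array([263., 349.]), array([220., 327.]), array([187., 310.])]
400 [array([278., 115.]), array([311., 114.]), array([338., 114.]), array([359., 113.])] [array([233., 389.]), array([188., 363.]), array([154., 343.])]
450 [array([279., 108.]), array([311., 107.]), array([337., 106.]), array([358., 106.])] [array([216., 411.]), array([170., 383.]), array([135., 362.])]
500 [array([279., 101.]), array([311., 100.]), array([336., 100.]), array([356.,  99.])] [array([197., 434.]), array([151., 404.]), array([115., 382.])]
look lid_edge 0.82 [458.9 200.   90.1] [312.3 120.5]
look carrier_hinge 0.58 [468.8 190.6  47. ] [316.1 135.7]
look dish_b_mid 0.63 [422.8  95.1  35.8] [300.1 159.1]
```

View pics/2.png

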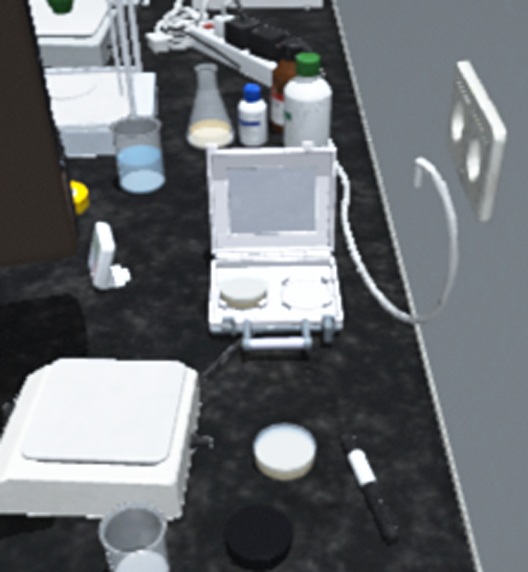

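The crop shows the clear dish at crop (285,450), the black look-alike at (260,535), and a balance to the left. The right-hand well (world +x) is empty. The carrier's x axis points along world +y. I'll plan the approach to the dish with the tool's x along world X and its jaws along world Y.

```bash
cat >> h.py <<'E'
R0=np.array([[1,0,0],[0,0,1],[0,-1,0.]])  # tool x=X, y=-Z, z=Y
def plan(P,n,Rw=R0):
    Rm,p,s=pose(); rv=R.from_matrix(Rm.T@Rw).as_rotvec()
    print('p',p,'rv deg',np.degrees(rv)); d=(np.array(P)-p)/n
    for i in range(n):
        Ri=Rm@R.from_rotvec(rv*i/n).as_matrix(); print((Ri.T@d/10).round(2),np.degrees(rv/n).round(1))
E
python3 - <<'E'
from h import *
plan([465,-158,180],15)
d=read_camera('wrist');print(np.array(d['mount']),d['vfov'])
E
```

```text
p [ 204.8 -590.5  214.7] rv deg [  -0.  -160.9    0. ]
[-2.6  0.2 -2.2] [ -0.  -10.7   0. ]
[-2.9  0.2 -1.6] [ -0.  -10.7   0. ]
[-3.2  0.2 -1.1] [ -0.  -10.7   0. ]
[-3.3  0.2 -0.5] [ -0.  -10.7   0. ]
[-3.4  0.2  0.2] [ -0.  -10.7   0. ]
[-3.3  0.2  0.8] [ -0.  -10.7   0. ]
[-3.1  0.2  1.4] [ -0.  -10.7   0. ]
[-2.8  0.2  1.9] [ -0.  -10.7   0. ]
[-2.3  0.2  2.4] [ -0.  -10.7   0. ]
[-1.9  0.2  2.8] [ -0.  -10.7   0. ]
[-1.3  0.2  3.1] [ -0.  -10.7   0. ]
[-0.7  0.2  3.3] [ -0.  -10.7   0. ]
[-0.1  0.2  3.4] [ -0.  -10.7   0. ]
[0.6 0.2 3.3] [ -0.  -10.7   0. ]
[1.2 0.2 3.2] [ -0.  -10.7   0. ]
[[  -0.     1.     0.3  -74.6]
 [   0.    -0.3    1.  -171.3]
 [   1.     0.    -0.    -0.6]
 [   0.     0.     0.     1. ]] 65.70646984690485
```

>>> apply_moves([
  [[-2.6,0.2,-2.2],[0,-10.7,0],9.5],
  [[-2.9,0.2,-1.6],[0,-10.7,0],9.5],
  [[-3.2,0.2,-1.1],[0,-10.7,0],9.5],
  [[-3.3,0.2,-0.5],[0,-10.7,0],9.5],
  [[-3.4,0.2,0.2],[0,-10.7,0],9.5],
])

```text
t: 2.12
eef_pos: [291.3, -442.8, 204.1]
tcp_rot: [-1.57, -0.001, -1.865]
ft_force: [-0.7, -0.9, 0.5]
opening: 1.001
```

>>> apply_moves([
  [[-3.3,0.2,0.8],[0,-10.7,0],9.5],
  [[-3.1,0.2,1.4],[0,-10.7,0],9.5],
  [[-2.8,0.2,1.9],[0,-10.7,0],9.5],
  [[-2.3,0.2,2.4],[0,-10.7,0],9.5],
  [[-1.9,0.2,2.8],[0,-10.7,0],9.5],
])

```text
t: 2.75
eef_pos: [378.8, -292.2, 194.3]
tcp_rot: [-1.571, -0.003, -0.928]
ft_force: [0.7, 0.5, -0.3]
opening: 1.003
```

>>> apply_moves([
  [[-1.3,0.2,3.1],[0,-10.7,0],9.5],
  [[-0.7,0.2,3.3],[0,-10.7,0],9.5],
  [[-0.1,0.2,3.4],[0,-10.7,0],9.5],
  [[0.6,0.2,3.3],[0,-10.7,0],9.5],
  [[1.2,0.2,3.2],[0,-10.7,0],9.5],
])

```text
t: 3.38
eef_pos: [467.5, -141.7, 184.6]
tcp_rot: [-1.574, -0.003, 0.01]
ft_force: [0.5, -1.1, -0.8]
opening: 0.997
```

```bash
python3 - <<'E'
from h import *
plan([465,-158,180],2)
a=shot('wrist');marks(a,['dish_mid']);marks(a,['dish_mid'],'look_for')
E
```

```text
p [ 467.5 -141.7  184.6] rv deg [0.2 0.6 0.2]
[-0.1  0.2 -0.8] [0.1 0.3 0.1]
[-0.1  0.2 -0.8] [0.1 0.3 0.1]
mark dish_mid 0.69 [ 437.6 -261.5   12.1] [213.1 155.6]
mark dish_mid 0.65 [ 461.5 -160.3   10.4] [300.  175.7]
look dish_mid 0.84 [ 432.6 -259.9   22.2] [211.4 152.4]
look dish_mid 0.66 [ 457.9 -157.2   20. ] [302.3 174.1]
```

>>> apply_moves([
  [[-0.4,0,-1.7],[0.2,0.6,0.2],9.5],
  [[0,6,0],[0,0,0],9.5],
  [[0,5,0],[0,0,0],9.5],
  [[0,4,0],[0,0,0],9.5],
  [[0,2,0],[0,0,0],9.5],
])

```text
t: 4.15
eef_pos: [462.9, -168.8, 12.3]
tcp_rot: [-1.574, -0.006, -0.022]
ft_force: [1.3, -0.2, -0.3]
opening: 1.001
```

```bash
python3 - <<'E'
from h import *
plan([463.5,-158.5,8],1)
a=shot('wrist','3.png');marks(a,['dish_mid'])
E
```

```text
p [ 462.9 -168.8   12.3] rv deg [ 0.2 -1.2  0.3]
[0.  0.4 1. ] [ 0.2 -1.2  0.3]
mark dish_mid 0.9 [ 458.9 -158.    10.1] [332.8 234.2]
mark dish_mid 0.71 [ 434.8 -265.3   12.4] [160.5 200.3]
```

View pics/3.png

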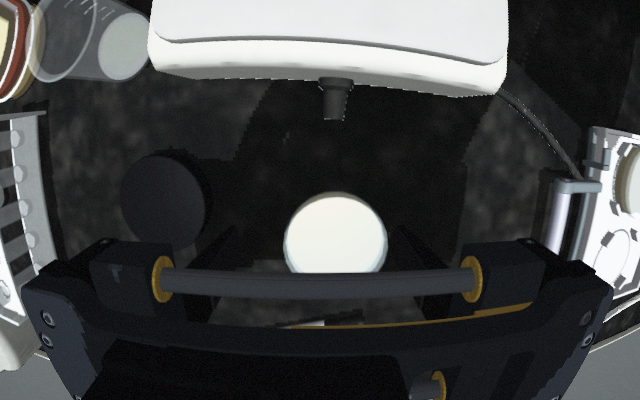

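The wrist view shows the clear dish at (335,235), between the open fingers at about (230,250) and (405,250). The black look-alike at (165,200) is clear of the left finger. I'll centre the fingers on the dish, lower and close.

>>> apply_moves([
  [[-0.2,0,1.0],[0,-1.2,0],9.5],
  [[0,0.4,0],[0,0,0],9.5],
  [[0,0,0],[0,0,0],5],
  [[0,0,0],[0,0,0],5],
  [[0,0,0],[0,0,0],5],
])

```text
t: 4.88
eef_pos: [461.7, -160.0, 11.2]
tcp_rot: [-1.576, -0.009, -0.002]
ft_force: [-0.0, -0.2, -0.3]
opening: 0.737
```

>>> apply_moves([
  [[0,0,0],[0,0,0],5],
  [[0,-3,0],[0,0,0],5],
  [[0,-5,0],[0,0,0],5],
  [[0,-4,0],[0,0,0],5],
  [[0,0,0],[0,0,0],5],
])

```text
t: 5.5
eef_pos: [460.5, -159.2, 134.3]
tcp_rot: [-1.575, -0.008, -0.002]
ft_force: [-1.0, 0.1, -0.5]
opening: 0.64
```

```bash
python3 - <<'E'
from h import *
plan([498,108.5,125],6)
b=shot('side')
marks(b,['dish_mid','carrier_well','carrier_hinge','lid_edge','carrier_handle'])
E
```

```text
p [ 460.5 -159.2  134.3] rv deg [ 0.3 -0.1  0.4]
[0.6 0.1 4.5] [ 0.  -0.   0.1]
[0.6 0.1 4.5] [ 0.  -0.   0.1]
[0.6 0.1 4.5] [ 0.  -0.   0.1]
[0.6 0.1 4.5] [ 0.  -0.   0.1]
[0.6 0.1 4.5] [ 0.  -0.   0.1]
[0.6 0.1 4.5] [ 0.  -0.   0.1]
mark dish_mid 0.94 [ 437.8 -264.     9.8] [308.7 274. ]
mark dish_mid 0.76 [ 464.2 -158.3  133.8] [319.6 192.1]
mark dish_mid 0.21 [496.3 108.4  18.2] [327.4 160.9]
mark carrier_well 0.74 [493.6 106.3  19.9] [326.4 160.8]
mark carrier_well 0.63 [421.2 109.8  20.1] [299.7 160.7]
```

>>> apply_moves([
  [[0.6,0.1,4.5],[0,0,0.1],5],
  [[0.6,0.1,5],[0,0,0.1],5],
  [[0.6,0.1,5],[0,0,0],5],
  [[0.6,0,5],[0,0,0],5],
  [[0.6,0,5],[0,0,0],5],
])

```text
t: 6.42
eef_pos: [490.1, 90.3, 122.7]
tcp_rot: [-1.571, 0.009, -0.009]
ft_force: [1.4, -1.6, 0.3]
opening: 0.642
```

>>> apply_moves([
  [[0.3,0,2],[0,0,0],5],
  [[0,0,0],[0,0,0],5],
  [[0,0,0],[0,0,0],5],
  [[0,0,0],[0,0,0],5],
  [[0,0,0],[0,0,0],5],
])

```text
t: 7.05
eef_pos: [492.1, 111.5, 119.8]
tcp_rot: [-1.572, 0.014, -0.007]
ft_force: [-0.5, 0.0, -0.5]
opening: 0.642
```

```bash
python3 - <<'E'
from h import *
plan([497,108,70],1)
a=shot('wrist');b=shot('side')
for d in(a,b): marks(d,['dish_mid','carrier_well','carrier','lock_tab','carrier_handle','carrier_hinge','lid_edge'])
z=cv2.resize(b['img'][80:210,240:400],None,fx=3,fy=3,interpolation=cv2.INTER_CUBIC)
cv2.imwrite('pics/4.png',np.vstack([cv2.resize(a['img'][100:400,:],(480,225)),z])[:,:,::-1])
E
```

```text
p [492.1 111.5 119.8] rv deg [ 0.1 -0.4 -0.8]
[ 0.6  5.  -0.3] [ 0.1 -0.4 -0.8]
mark dish_mid 0.91 [492.5 114.  119.5] [319.2 242.6]
mark dish_mid 0.63 [ 436.7 -264.9   11.5] [ 27.3 158.7]
mark carrier 0.7 [459.2 107.2   1.6] [311.  161.4]
mark lock_tab 0.84 [526.4  24.9  24.3] [225.3 236.4]
mark carrier_handle 0.7 [458.8   3.1  23.2] [197.8 166.6]
mark carrier_hinge 0.86 [464.7 174.5  28.5] [387.3 171.9]
mark carrier_hinge 0.42 [456.3 109.3  22.4] [312.8 161.3]
mark lid_edge 0.76 [460.  210.1 152.9] [500.6 203.7]
mark dish_mid 0.79 [ 440.6 -263.2    6. ] [310.1 274.8]
mark dish_mid 0.61 [493.8 114.4 119.9] [326.8 126.8]
mark dish_mid 0.32 [ 325.8 -293.8   -2. ] [251.9 291.9]
mark carrier_well 0.82 [419.1 109.4  23.1] [298.9 159.9]
mark carrier 0.96 [462.8 107.3  -0.9] [315.1 167.1]
mark lock_tab 0.72 [519.5  22.8  17.6] [338.4 180.4]
mark carrier_handle 0.8 [458.7  -5.   17.8] [314.9 188. ]
mark carrier_hinge 0.62 [461.1 176.5  25.2] [313.6 145.1]
mark lid_edge 0.97 [459.6 210.1 151.5] [312.2  98.1]
mark lid_edge 0.46 [ 325.9 -291.6   -2.6] [252.1 291.1]
```

View pics/4.png

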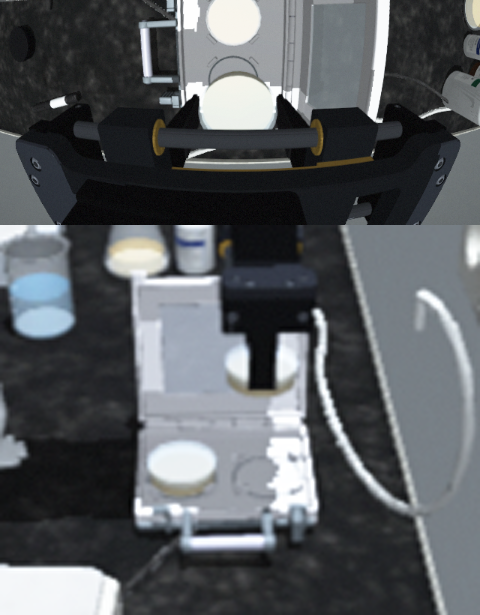

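>>> apply_moves([
  [[0.7,0,-0.4],[0.1,-0.4,-0.8],5],
  [[0,2,0],[0,0,0],5],
  [[0,3,0],[0,0,0],5],
  [[0,1.5,0],[0,0,0],5],
  [[0,0,0],[0,0,0],5],
])

```text
t: 8.48
eef_pos: [501.8, 107.3, 53.5]
tcp_rot: [-1.57, -0.005, 0.003]
ft_force: [-0.3, 0.6, -0.4]
opening: 0.639
```

```bash
python3 - <<'E'
from h import *
plan([500,108,50],1)
a=shot('wrist');b=shot('side')
for d in(a,b): marks(d,['dish_mid','carrier_well','carrier','carrier_hinge'])
# overlays: predicted well-circle outline (r=31,z=12) for well x=500,y=108 and dish at TCP
p=pose()[1]
out=[]
for d,(y0,y1,x0,x1),k in((a,(120,330,180,460),2.8),(b,(120,190,270,370),7.8)):
  im=cv2.resize(d['img'][y0:y1,x0:x1],None,fx=k,fy=k,interpolation=cv2.INTER_CUBIC)
  for c,col in(((500,108,12),(255,0,0)),((422,108,12),(0,0,255))):
    q=np.array([(pix(d,[c[0]+32*np.cos(t),c[1]+32*np.sin(t),c[2]])-[x0,y0])*k for t in np.linspace(0,6.28,60)]).astype(int)
    cv2.polylines(im,[q],True,col,1)
  out.append(im[:,:780] if im.shape[1]>=780 else im)
cv2.imwrite('pics/5.png',cv2.resize(np.vstack([cv2.resize(o,(780,o.shape[0])) for o in out]),None,fx=.7,fy=.52)[:,:,::-1])
E
```

```text
p [501.8 107.3  53.5] rv deg [-0.1  0.2  0.3]
[-0.2  0.3  0.1] [-0.1  0.2  0.3]
mark dish_mid 0.73 [502.  105.4  51.7] [311.9 241.3]
mark carrier 0.75 [460.  107.6  -0.3] [315.9 159.5]
mark carrier_hinge 0.85 [466.2 173.7  27.8] [414.5 176.5]
mark dish_mid 0.94 [ 439.8 -265.3    9.1] [309.7 274.7]
mark dish_mid 0.43 [ 542.  -200.6    5.6] [356.9 249.7]
mark carrier_well 0.71 [422.5 108.8  23. ] [300.1 160. ]
mark carrier_well 0.67 [495.8 107.1  19.9] [327.2 160.6]
mark carrier 0.62 [462.  107.6  -3.1] [314.8 167.7]
mark carrier 0.23 [ 541.1 -202.9    3.7] [356.5 251.1]
mark carrier_hinge 0.68 [ 325.8 -293.5   -0.2] [251.8 291.2]
mark carrier_hinge 0.63 [461.4 176.8  26.7] [313.7 144.6]
```

View pics/5.png

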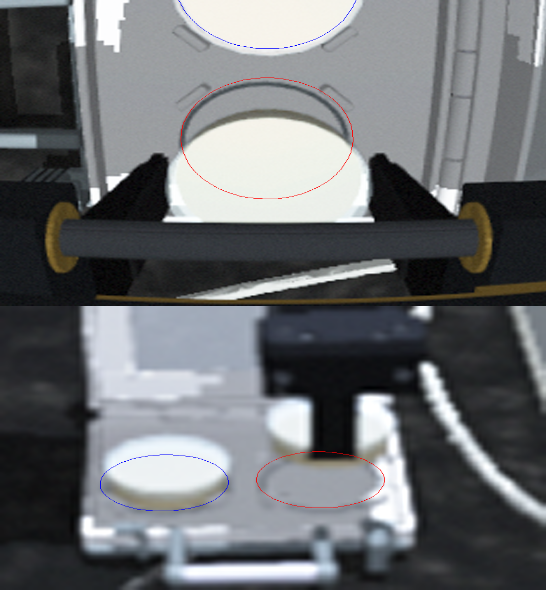

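The red predicted well circle agrees with the black well ring to about 1 mm in both views, so the well is at about (501,107.5). I'll lower the dish and let the gripper body nudge the lid back slightly.

>>> apply_moves([
  [[-0.1,1,0],[0,0,0],5],
  [[0,1,0],[0,0,0],5],
  [[0,0.5,0],[0,0,0],5],
  [[0,0.2,0],[0,0,0],5],
  [[0,0,0],[0,0,0],5],
])

```text
t: 9.6
eef_pos: [500.7, 107.6, 25.2]
tcp_rot: [-1.57, -0.006, 0.003]
ft_force: [1.1, -1.1, 0.3]
opening: 0.642
```

```bash
python3 - <<'E'
from h import *
plan([501,107.5,23],1)
b=shot('side');marks(b,['dish_mid','carrier','lid_edge','carrier_well']);a=shot('wrist');marks(a,['dish_mid','carrier'])
E
```

```text
p [500.7 107.6  25.2] rv deg [-0.1  0.2  0.3]
[ 0.   0.2 -0. ] [-0.1  0.2  0.3]
mark dish_mid 0.66 [ 438.9 -262.3    9.3] [309.2 273.5]
mark dish_mid 0.63 [506.7 108.7  23.6] [331.2 159.1]
mark carrier 0.65 [463.3 108.8   0.7] [315.3 166.3]
mark lid_edge 0.87 [459.4 210.  151. ] [312.1  98.3]
mark carrier_well 0.97 [496.3 108.1  21.4] [327.4 160. ]
mark carrier_well 0.96 [419.3 105.   22.2] [299.  161.1]
mark dish_mid 0.86 [501.8 108.6  24.2] [316.7 242.6]
mark carrier 0.67 [460.1 108.3   1. ] [316.4 167.7]
```

>>> apply_moves([
  [[0,0.2,0],[0,0,0],5],
  [[0,0.1,0],[0,0,0],5],
  [[0,0,0],[0,0,0],7.6],
  [[0,0,0],[0,0,0],7.6],
  [[0,0,0],[0,0,0],7.6],
])

```text
t: 10.62
eef_pos: [501.2, 107.7, 23.3]
tcp_rot: [-1.57, -0.008, 0.003]
ft_force: [-0.9, 0.1, -0.2]
opening: 0.798
```

```bash
python3 - <<'E'
from h import *
b=shot('side');marks(b,['dish_mid','carrier','lid_edge']);a=shot('wrist');marks(a,['dish_mid','carrier'])
im=cv2.resize(a['img'][100:330,180:460],None,fx=2.2,fy=2.2)
cv2.imwrite('pics/6.png',im[:,:,::-1])
E
```

```text
mark dish_mid 0.83 [ 437.  -260.4    7.8] [308.3 273.2]
mark dish_mid 0.71 [502.8 108.7  22. ] [329.8 159.6]
mark carrier 0.92 [460.1 105.1  -1. ] [314.2 167.6]
mark lid_edge 0.64 [459.5 208.5 152.1] [312.1  98.2]
mark dish_mid 0.91 [500.8 107.   22.7] [313.9 241.1]
mark carrier 0.58 [462.1 110.    0.2] [318.9 170.7]
```

View pics/6.png

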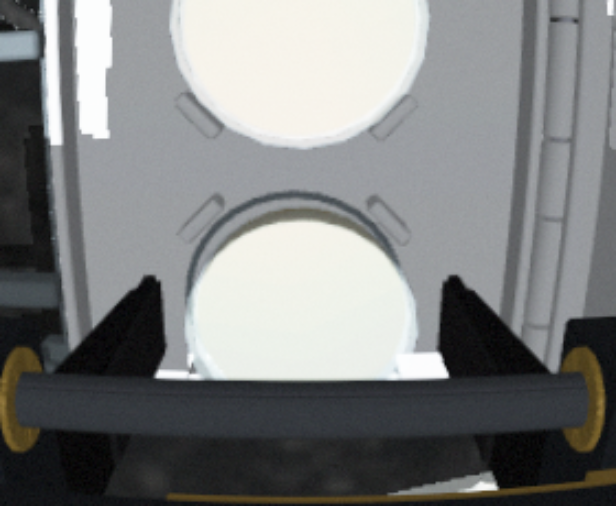

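Both networks place the dish at about (501,107.5) and z 22, which is seated, and the ribs at crop (200,218) and (390,218) lie round it. Next I'll retract, go over the lid and push it forward from behind.

>>> apply_moves([
  [[0,-2,0],[0,0,0],7.6],
  [[0,-6,0],[0,0,0],7.6],
  [[0,-6,0],[0,0,0],7.6],
  [[0,-5,0],[0,0,0],0],
  [[-0.8,-1,3],[0,0,0],0],
])

```text
t: 11.6
eef_pos: [491.5, 136.8, 228.7]
tcp_rot: [-1.57, -0.005, 0.001]
ft_force: [0.6, -0.0, -0.2]
opening: 0.646
```

>>> apply_moves([
  [[-0.8,0,4],[0,0,0],0],
  [[-0.8,0,4],[0,0,0],0],
  [[-0.8,0,4],[0,0,0],0],
  [[-0.8,0,2],[0,0,0],0],
  [[0,0,0],[0,0,0],0],
])

```text
t: 12.22
eef_pos: [457.7, 282.0, 230.6]
tcp_rot: [-1.569, -0.009, 0.002]
ft_force: [-0.6, -0.1, -0.3]
opening: 0.121
```

```bash
python3 - <<'E'
from h import *
plan([461,265,125],2)
b=shot('side');marks(b,['dish_mid','lid_edge'])
E
```

```text
p [457.7 282.  230.6] rv deg [-0.1  0.1  0.5]
[ 0.1  5.3 -0.9] [-0.1  0.   0.3]
[ 0.1  5.3 -0.8] [-0.1  0.   0.3]
mark dish_mid 0.96 [ 439.9 -261.3    9.2] [309.7 273.1]
mark dish_mid 0.58 [502.2 109.7  21.4] [329.5 159.5]
mark lid_edge 0.78 [460.1 210.3 155. ] [312.3  96.9]
```

>>> apply_moves([
  [[0.1,5.3,-0.5],[0,0,0],0],
  [[0.1,5.3,-0.5],[0,0,0],0],
  [[0,0.5,-1],[0,0,0],0],
  [[0,0,-2],[0,0,0],0],
  [[0,0,-2],[0,0,0],0],
])

```text
t: 13.0
eef_pos: [464.9, 216.2, 120.8]
tcp_rot: [-1.567, -0.014, -0.004]
ft_force: [1.0, 1.5, 0.9]
opening: 0.003
```

>>> apply_moves([
  [[0,0,-2],[0,0,0],0],
  [[0,0,-2],[0,0,0],0],
  [[0,0,-2],[0,0,0],0],
  [[0,0,-2],[0,0,0],0],
  [[0,0,-1.5],[0,0,0],0],
])

```text
t: 13.62
eef_pos: [468.2, 114.4, 129.9]
tcp_rot: [-1.565, -0.025, -0.009]
ft_force: [-0.0, -0.2, -0.4]
opening: 0.001
```

```bash
python3 - <<'E'
from h import *
b=shot('side');marks(b,['lid_edge','carrier'])
b=shot('wrist');marks(b,['lid_edge'])
print(pose()[2]['ft_force'],pose()[2]['eef_pos'])
E
```

```text
mark lid_edge 0.68 [460.   97.8 135.3] [313.6 125.1]
mark carrier 0.72 [463.2 105.8   0.6] [315.3 167. ]
mark lid_edge 0.61 [458.2  91.4 129.1] [275.  227.2]
[ 0.4  0.1 -0.7] [467.7 116.  128.6]
```

>>> apply_moves([
  [[0,0,-2],[0,0,0],0],
  [[0,0,-2],[0,0,0],0],
  [[0,0,-1.5],[0,0,0],0],
  [[0,0,0],[0,0,0],0],
  [[0,0,0],[0,0,0],0],
])

```text
t: 14.5
eef_pos: [467.5, 62.1, 128.3]
tcp_rot: [-1.565, -0.023, -0.004]
ft_force: [0.1, 0.6, 0.0]
opening: 0.002
```

```bash
python3 - <<'E'
from h import *
b=shot('side');marks(b,['lid_edge','carrier'])
print(pose()[2]['ft_force'],pose()[2]['eef_pos'])
E
```

```text
mark lid_edge 0.81 [458.5  42.8  39.2] [314.1 169.5]
mark carrier 0.94 [464.4 108.3  -2.7] [315.7 167.4]
[ 0.2 -0.5 -0. ] [467.4  62.2 128.3]
```

>>> apply_moves([
  [[-0.5,3,0],[0,0,1.3],0],
  [[0,3,0],[0,0,0],0],
  [[0,2.3,0],[0,0,0],0],
  [[0,0.6,0],[0,0,0],0],
  [[0,0.2,0],[0,0,0],0],
])

```text
t: 15.28
eef_pos: [464.2, 64.2, 36.5]
tcp_rot: [-1.565, -0.003, -0.001]
ft_force: [-6.2, -5.2, 33.7]
opening: 0.002
```

```bash
python3 - <<'E'
from h import *
print(pose()[2]['ft_force'],pose()[2]['eef_pos'])
b=shot('side');marks(b,['lid_edge','carrier','lock_tab','carrier_handle'])
b=shot('wrist','7.png');marks(b,['lid_edge','carrier','lock_tab','carrier_handle'])
E
```

```text
[-6.2 -5.2 33.7] [464.2  64.2  36.5]
mark lid_edge 0.71 [456.9  39.6  28.8] [313.6 173.6]
mark carrier 0.8 [462.8 109.4  -0.7] [315.1 166.6]
mark lock_tab 0.54 [515.1  22.1  17.1] [336.6 180.8]
mark carrier_handle 0.97 [458.   -1.8  20.2] [314.6 186.4]
mark carrier_handle 0.3 [458.9 175.9  26.9] [312.8 144.7]
mark lid_edge 0.73 [456.6  42.7  28. ] [280.3 225.2]
mark carrier 0.59 [461.3 109.9   2.8] [379.2 218.5]
mark carrier_handle 0.81 [461.3  -1.2  26. ] [214.8 230.3]
```

View pics/7.png

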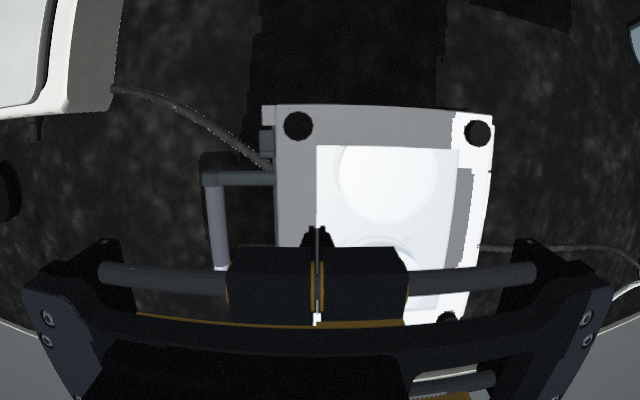

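The lid is down flat: the fingertip at z 36.5 meets the plate at z 37, and the lid edge reads z 28–29. Now I'll lift and go to the outer side of the lock tab.

>>> apply_moves([
  [[0,-2,0],[0,0,0],0],
  [[0,-3,-1],[0,0,0],0],
  [[4.2,0,-1.6],[0,0,0],0],
  [[4.2,0,-1.6],[0,0,0],0],
  [[0,0,0],[0,0,0],0],
])

```text
t: 16.4
eef_pos: [551.4, 21.5, 94.3]
tcp_rot: [-1.565, -0.01, 0.0]
ft_force: [0.3, 0.1, -0.3]
opening: 0.002
```

```bash
python3 - <<'E'
from h import *
plan([549,21,15],1)
b=shot('side');marks(b,['lid_edge','carrier','lock_tab'])
b=shot('wrist');marks(b,['lock_tab'])
cv2.imwrite('pics/8.png',cv2.resize(b['img'][100:300,160:440],None,fx=2.2,fy=2.2)[:,:,::-1])
E
```

```text
p [551.4  21.5  94.3] rv deg [-0.3  0.   0.6]
[-0.3  7.9 -0.1] [-0.3  0.   0.6]
mark lid_edge 0.66 [457.7  38.8  30.9] [313.9 173.1]
mark lid_edge 0.59 [ 326.6 -294.5   -1.8] [252.3 292.1]
mark carrier 0.92 [459.8 108.   -0.2] [314.  166.8]
mark lock_tab 0.67 [518.3  18.7  17.2] [338.  181.6]
mark lock_tab 0.86 [524.   23.4  20.5] [315.7 178. ]
```

View pics/8.png

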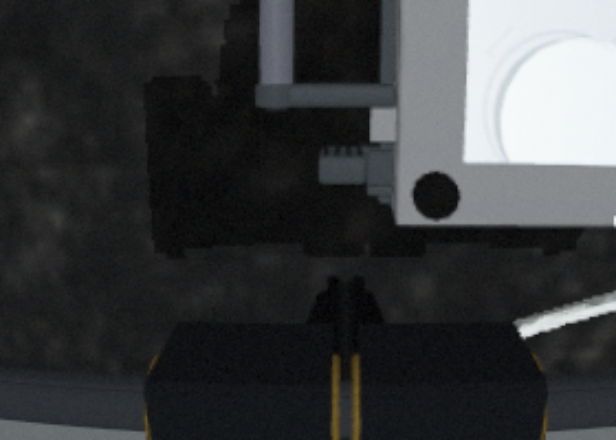

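The crop shows the lock tab at (340,165), the tongue beside it at (382,125), and the fingers lined up outside it at (345,290). I'll go down and push along world −x.

>>> apply_moves([
  [[-0.2,4,-0.1],[0,0,0.6],0],
  [[0,3,0],[0,0,0],0],
  [[0,0.8,0],[0,0,0],0],
  [[-0.8,0,0],[0,0,0],0],
  [[-0.8,0,0],[0,0,0],0],
])

```text
t: 17.32
eef_pos: [529.5, 23.2, 16.2]
tcp_rot: [-1.565, 0.0, 0.004]
ft_force: [0.9, -2.9, 0.0]
opening: -0.002
```

>>> apply_moves([
  [[-0.4,0,0],[0,0,0],0],
  [[-0.4,0,0],[0,0,0],0],
  [[-0.4,0,0],[0,0,0],0],
  [[-0.4,0,0],[0,0,0],0],
  [[0,0,0],[0,0,0],0],
])

```text
t: 17.95
eef_pos: [512.8, 23.0, 18.1]
tcp_rot: [-1.566, -0.003, 0.004]
ft_force: [-0.7, -1.6, 0.3]
opening: 0.007
```

```bash
python3 - <<'E'
from h import *
print(pose()[2]['ft_force'],pose()[1])
b=shot('side');marks(b,['lid_edge','carrier','lock_tab'])
b=shot('wrist');marks(b,['lock_tab','carrier'])
E
```

```text
[-0.7 -1.6  0.3] [512.8  23.   18.1]
mark lid_edge 0.81 [448.8  41.   31.3] [310.4 172.5]
mark carrier 0.81 [454.8 108.4  -1.1] [312.2 167. ]
mark lock_tab 0.54 [497.4  17.3  18.2] [329.8 181.8]
mark lock_tab 0.22 [456.7 179.7  27.9] [312.  143.7]
mark lock_tab 0.71 [500.2  25.1  23.8] [318.8 225.5]
```

>>> apply_moves([
  [[0.5,0,0],[0,0,0],0],
  [[0.5,-3,0],[0,0,0],0],
  [[1,-4,0],[0,0,0],0],
  [[1.6,-0.8,0],[0,0,0],0],
  [[0,0,0],[0,0,0],0],
])

```text
t: 18.92
eef_pos: [551.3, 23.0, 98.5]
tcp_rot: [-1.565, -0.003, 0.004]
ft_force: [-0.3, -0.9, 0.0]
opening: 0.005
```

```bash
python3 - <<'E'
from h import *
print(pose()[1])
c=shot('side');marks(c,['lid_edge','carrier','carrier_hinge','carrier_handle'])
b=shot('wrist');marks(b,['lock_tab','carrier','carrier_handle'])
cv2.imwrite('pics/9.png',cv2.resize(b['img'][80:280,160:440],None,fx=2.4,fy=2.4)[:,:,::-1])
E
```

```text
[551.3  23.   98.5]
mark lid_edge 0.79 [448.3  41.9  30.6] [310.2 172.6]
mark carrier 0.76 [457.2 110.   -1.9] [313.  166.9]
mark carrier_hinge 0.66 [458.  179.1  27.1] [312.5 144. ]
mark carrier_handle 0.76 [442.3   1.2  20.5] [308.3 185.8]
mark lock_tab 0.69 [499.2  25.8  23.2] [318.6 145.8]
mark carrier 0.87 [454.4 109.9  -1.1] [413.3  95.8]
mark carrier_handle 0.62 [447.4   3.5  24.8] [290.1  80.6]
```

View pics/9.png

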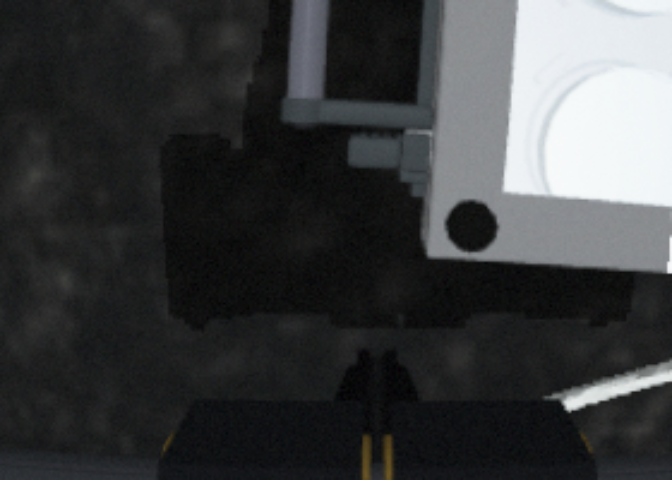

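The hook now covers the tongue at crop (418,150), but the carrier has yawed about 4° from the push. I'll measure the lock travel in the carrier frame by ray casting the tab, lid corner and handle arm before and after.

```bash
python3 - <<'E'
from h import *
d=read_camera('wrist');M=np.array(d['mount']);f=200/np.tan(np.radians(d['vfov'])/2)
def ray(u,v,p,rot,z):
    Rm=R.from_euler('xyz',rot).as_matrix();A=Rm@M[:3,:3];b=Rm@M[:3,3]+p
    q=np.array([u-d['cx'],v-d['cy']]);r=np.linalg.norm(q);th=r/f
    v_=A@np.array([*(np.sin(th)*q/r),np.cos(th)]);return b+v_*(z-b[2])/v_[2]
for p,rot,pts in(([551.4,21.5,94.3],[-1.565,-.01,0],[(314.5,175),(340.5,202.3),(285.9,143.2)]),([551.3,23,98.5],[-1.565,-.003,.004],[(316.3,143.3),(337.9,187.1),(287.9,126.7)])):
    T=[ray(*q,np.array(p),rot,z) for q,z in zip(pts,(33,37,28))]
    print(T,'tab-corner',T[0]-T[1],'tab-handle',T[0]-T[2])
E
```

```text
[array([522.9,  21.2,  33. ]), array([543.4,  41.1,  37. ]), array([498.9,  -0.7,  28. ])] tab-corner [-20.6 -20.   -4. ] tab-handle [24.  21.9  5. ]
[array([498.5,  23.8,  33. ]), array([531.9,  40.7,  37. ]), array([485.9,   1.8,  28. ])] tab-corner [-33.4 -16.8  -4. ] tab-handle [12.6 22.   5. ]
```

```bash
python3 - <<'E'
from h import *
print(pose()[2]['joints'].round(2))
a=-0.073
Rz=R.from_euler('z',a).as_matrix()
for s in(1,-1):
  print(s);plan([492,22.5,98],10,Rz@R.from_euler('z',s*np.pi/2).as_matrix()@R0)
E
```

```text
[-0.1  0.5  1.9  0.   0.7 -1.7]
1
p [549.9  23.   97.7] rv deg [ -0.2 -85.6   0.3]
[-0.6 -0.  -0. ] [-0.  -8.6  0. ]
[-0.6 -0.   0.1] [-0.  -8.6  0. ]
[-0.6 -0.   0.2] [-0.  -8.6  0. ]
[-0.5 -0.   0.2] [-0.  -8.6  0. ]
[-0.5 -0.   0.3] [-0.  -8.6  0. ]
[-0.4 -0.   0.4] [-0.  -8.6  0. ]
[-0.4 -0.   0.5] [-0.  -8.6  0. ]
[-0.3 -0.   0.5] [-0.  -8.6  0. ]
[-0.2 -0.   0.5] [-0.  -8.6  0. ]
[-0.1 -0.   0.6] [-0.  -8.6  0. ]
-1
p [549.9  23.   97.7] rv deg [-0.3 94.4 -0.2]
[-0.6 -0.  -0. ] [-0.   9.4 -0. ]
[-0.6 -0.  -0.1] [-0.   9.4 -0. ]
[-0.6 -0.  -0.2] [-0.   9.4 -0. ]
[-0.5 -0.  -0.3] [-0.   9.4 -0. ]
[-0.5 -0.  -0.4] [-0.   9.4 -0. ]
[-0.4 -0.  -0.4] [-0.   9.4 -0. ]
[-0.3 -0.  -0.5] [-0.   9.4 -0. ]
[-0.2 -0.  -0.5] [-0.   9.4 -0. ]
[-0.1 -0.  -0.6] [-0.   9.4 -0. ]
[-0.1 -0.  -0.6] [-0.   9.4 -0. ]
```

To make sure of "fully home", I'll squeeze the tab against the near handle arm. One finger goes outside the tab and one inside the handle loop, so the carrier cannot slide.

>>> apply_moves([
  [[-0.6,0,0],[0,9.4,0],6],
  [[-0.6,0,-0.1],[0,9.4,0],6],
  [[-0.6,0,-0.2],[0,9.4,0],6],
  [[-0.5,0,-0.3],[0,9.4,0],6],
  [[-0.5,0,-0.4],[0,9.4,0],6],
])

```text
t: 20.05
eef_pos: [518.3, 22.7, 97.1]
tcp_rot: [-1.567, 0.004, -0.842]
ft_force: [0.6, 0.1, 0.1]
opening: 0.471
```

>>> apply_moves([
  [[-0.4,0,-0.4],[0,9.4,0],6],
  [[-0.3,0,-0.5],[0,9.4,0],6],
  [[-0.2,0,-0.5],[0,9.4,0],6],
  [[-0.1,0,-0.6],[0,9.4,0],6],
  [[-0.1,0,-0.6],[0,9.4,0],6],
])

```text
t: 20.68
eef_pos: [488.0, 23.2, 96.9]
tcp_rot: [-1.572, 0.006, -1.691]
ft_force: [0.2, -0.4, -0.6]
opening: 0.629
```

```bash
python3 - <<'E'
from h import *
Rw=R.from_euler('z',-0.073-np.pi/2).as_matrix()@R0
plan([492,22.5,60],1,Rw)
b=shot('wrist');marks(b,['lock_tab','carrier_handle'])
cv2.imwrite('pics/10.png',cv2.resize(b['img'][80:300,160:480],None,fx=2.4,fy=2.4)[:,:,::-1])
E
```

```text
p [488.   23.2  96.9] rv deg [ 0.  -2.7 -0.3]
[0.1 3.7 0.4] [ 0.  -2.7 -0.3]
mark lock_tab 0.86 [500.8  27.6  23.1] [330.9 202.4]
mark carrier_handle 0.92 [446.5   3.5  21.9] [271.1 236. ]
mark carrier_handle 0.57 [462.9 177.1  26.8] [260.9  26.2]
```

View pics/10.png

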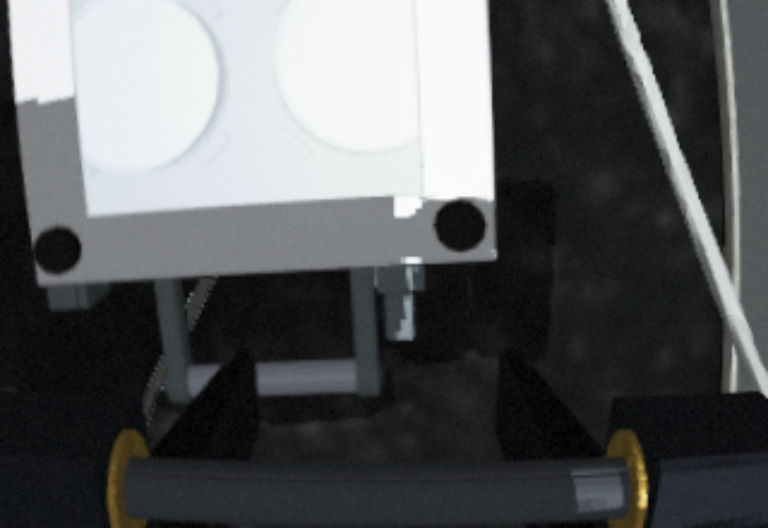

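The crop shows the tab at (405,310), the near handle arm at (365,330), and the fingers straddling both at (245,370) and (510,370). I'll descend and squeeze.

>>> apply_moves([
  [[0.1,2,0.4],[0,-2.7,-0.3],6],
  [[0,3,0],[0,0,0],6],
  [[0,2.2,0],[0,0,0],6],
  [[0,0.9,0],[0,0,0],6],
  [[0,0,0],[0,0,0],6],
])

```text
t: 21.45
eef_pos: [494.6, 21.7, 14.4]
tcp_rot: [-1.568, 0.0, -1.614]
ft_force: [-0.2, -0.3, -0.3]
opening: 0.632
```

>>> apply_moves([
  [[0,0.3,0],[0,0,0],1],
  [[0,0,0],[0,0,0],1],
  [[0,0,0],[0,0,0],1],
  [[0,0,0],[0,0,0],1],
  [[0,0,0],[0,0,0],1],
])

```text
t: 22.08
eef_pos: [495.6, 21.7, 13.2]
tcp_rot: [-1.565, 0.0, -1.613]
ft_force: [2.2, 0.4, -1.4]
opening: 0.227
```

>>> apply_moves([
  [[0,0,0],[0,0,0],1],
  [[0,0,0],[0,0,0],6],
  [[0,0,0],[0,0,0],6],
  [[0,0,0],[0,0,0],6],
  [[0,0,0],[0,0,0],6],
])

```text
t: 22.7
eef_pos: [495.7, 21.6, 13.3]
tcp_rot: [-1.565, -0.0, -1.612]
ft_force: [0.6, -0.1, 0.3]
opening: 0.586
```

The squeeze stopped at 21.6 mm, so the lock is at its stop. Now I'll rise, turn back and go to the handle.

>>> apply_moves([
  [[0,-2,0],[0,0,0],6],
  [[0,-4,0],[0,0,0],6],
  [[0,-3,0],[0,-5,0],5],
  [[0,0,-1],[0,-9.4,0],4],
  [[0,0,-1],[0,-9.4,0],4],
])

```text
t: 23.32
eef_pos: [474.9, 19.0, 106.0]
tcp_rot: [-1.566, -0.002, -1.185]
ft_force: [-0.1, -0.2, 0.3]
opening: 0.431
```

>>> apply_moves([
  [[0,0,-1],[0,-10,0],4],
  [[0,0,0],[0,-10,0],4],
  [[0,0,0],[0,-10,0],4],
  [[0,0,0],[0,-10,0],4],
  [[0,0,0],[0,-10,0],4],
])

```text
t: 23.95
eef_pos: [464.2, 15.0, 106.4]
tcp_rot: [-1.57, -0.005, -0.283]
ft_force: [-0.7, -0.0, 1.0]
opening: 0.421
```

```bash
python3 - <<'E'
from h import *
b=shot('side');marks(b,['lid_edge','carrier','carrier_hinge','carrier_handle','lock_tab'])
b=shot('wrist');marks(b,['lock_tab','carrier_handle','carrier_hinge','carrier'])
Rw=R.from_euler('z',-0.073).as_matrix()@R0
plan([445,2,80],2,Rw)
E
```

```text
mark lid_edge 0.95 [454.2  41.5  33.3] [312.5 171.8]
mark carrier 0.61 [456.8 106.9  -3.8] [312.9 168.1]
mark carrier 0.47 [491.3 106.2  19.1] [325.6 161.1]
mark carrier_hinge 0.93 [450.8 176.2  26.6] [310.  144.8]
mark carrier_hinge 0.65 [489.7 108.7  20.4] [324.9 160.2]
mark carrier_handle 0.56 [449.5  -2.3  19.9] [311.2 186.8]
mark lock_tab 0.61 [499.3  21.9  16. ] [330.4 181.4]
mark lock_tab 0.46 [454.5  41.2  30.3] [312.6 172.8]
mark lock_tab 0.69 [504.2  26.   25.4] [340.1 242.1]
mark lock_tab 0.19 [457.6  -0.7  24.8] [295.2 201.9]
mark carrier_hinge 0.89 [453.4 177.   28. ] [485.7 143.1]
mark carrier 0.72 [454.  109.6   1.8] [410.1 158.2]
p [464.3  15.1 106.4] rv deg [ -0.  -12.4   0.3]
[-0.8  1.3 -0.9] [-0.  -6.2  0.2]
[-0.8  1.3 -0.8] [-0.  -6.2  0.2]
```

>>> apply_moves([
  [[-0.9,1.2,-1.0],[0,-7.5,0],3.6],
  [[-0.8,1.2,-0.7],[0,-7.5,0.3],3.6],
  [[0,1,0],[0,0,0],3.6],
  [[0,1,0],[0,0,0],3.6],
  [[0,0,0],[0,0,0],3.6],
])

```text
t: 25.12
eef_pos: [444.7, 2.3, 60.9]
tcp_rot: [-1.571, -0.002, -0.028]
ft_force: [-0.6, -0.2, 0.6]
opening: 0.376
```

```bash
python3 - <<'E'
from h import *
Rw=R.from_euler('z',-0.02).as_matrix()@R0
b=shot('wrist');marks(b,['carrier_handle','lock_tab','carrier_hinge'])
cv2.imwrite('pics/11.png',cv2.resize(b['img'][90:320,150:430],None,fx=2.4,fy=2.4)[:,:,::-1])
plan([451,0.5,5],1,Rw)
E
```

```text
mark lock_tab 0.71 [507.3  24.7  26.4] [346.1 296.5]
mark carrier_hinge 0.84 [455.6 176.6  28. ] [524.4 226.6]
p [444.9   2.2  61.8] rv deg [ 0.  -0.4  0.2]
[ 0.6  5.7 -0.1] [ 0.  -0.4  0.2]
```

View pics/11.png

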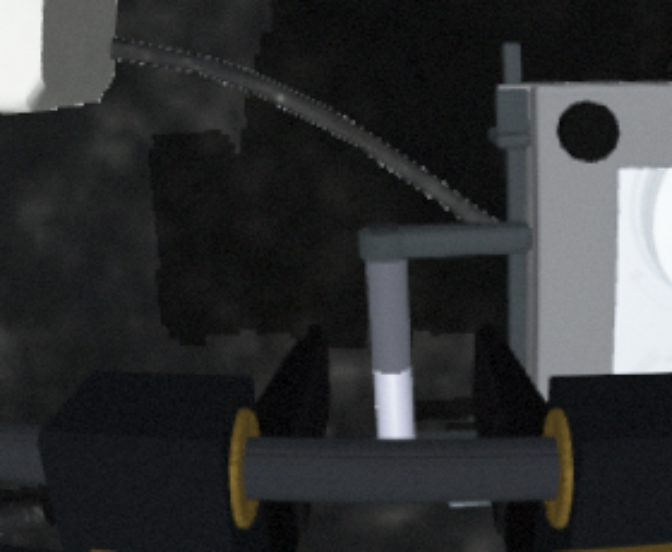

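The crop shows the bar at (395,400) centred between the fingers at (320,340) and (485,340). The lock bar's far end sticks out past the carrier at (511,60), so the lock is slid through. Next I'll lower and grip.

>>> apply_moves([
  [[0.6,2,-0.1],[0,0,0.2],3.6],
  [[0,2.5,0],[0,0,0],3.6],
  [[0,1,0],[0,0,0],3.6],
  [[0,0.2,0],[0,0,0],0.6],
  [[0,0,0],[0,0,0],0.6],
])

```text
t: 25.95
eef_pos: [452.8, 1.0, 5.5]
tcp_rot: [-1.572, -0.004, -0.028]
ft_force: [0.6, -0.1, -0.2]
opening: 0.223
```

>>> apply_moves([
  [[0,0,0],[0,0,0],0.6],
  [[0,0,0],[0,0,0],0.6],
  [[0,0,0],[0,0,0],0.6],
  [[0,0,0],[0,0,0],0.6],
  [[0,0,0],[0,0,0],0.6],
])

```text
t: 26.58
eef_pos: [452.6, 1.1, 6.6]
tcp_rot: [-1.572, -0.005, -0.026]
ft_force: [-1.2, -0.6, -1.8]
opening: 0.117
```

```bash
python3 - <<'E'
from h import *
print(pose()[1],pose()[2]['ft_force'],pose()[2]['joints'].round(2))
b=shot('side');marks(b,['carrier','carrier_hinge','carrier_handle'])
E
```

```text
[452.6   1.1   6.6] [-1.2 -0.6 -1.8] [-0.1  0.6  2.2 -0.   0.4 -1.7]
mark carrier_hinge 0.84 [450.9 176.   29.9] [310.  143.9]
```

The handle is gripped: 11 mm opening on a 12 mm bar. I'll drag the carrier 40 mm toward −y for room behind it, then plan the swing as a no-slip roll over the hinge edge, with the tool tilting along near the top.

>>> apply_moves([
  [[0,0,-0.8],[0,0,0],0.6],
  [[0,0,-1.2],[0,0,0],0.6],
  [[0,0,-1.2],[0,0,0],0.6],
  [[0,0,-0.8],[0,0,0],0.6],
  [[0,0,0],[0,0,0],0.6],
])

```text
t: 27.4
eef_pos: [451.8, -42.3, 6.6]
tcp_rot: [-1.572, -0.006, -0.028]
ft_force: [-0.5, 0.5, -1.7]
opening: 0.115
```

```bash
cat > swing.py <<'E'
from h import *
import sys,json,os
prof=[(60,0,0),(65,8,0),(69,24,5),(65,37,0),(60,45,0)]
def path():
    ph=np.radians(np.arange(0,180.01,.1)); y=0;Y=[];H=[]
    def hor(c,f): return (c[0]+107)*np.cos(f)+(c[1]-22.5)*np.sin(f)
    for i,f in enumerate(ph):
        hs=[(c[0]+107)*np.sin(f)-(c[1]-22.5)*np.cos(f)+c[2] for c in prof]
        k=int(np.argmax(hs)); c=prof[k]
        Y.append(y);H.append(hs[k])
        if i+1<len(ph): y+=hor(c,f)-hor(c,ph[i+1])+c[2]*(ph[1]-ph[0])
    return ph,np.array(Y),np.array(H)
ph,Y,H=path()
tau=lambda d: np.interp(d,[0,30,70,110,180],[0,0,-20,20,0])
if not os.path.exists('b0.json'):
    Rm,p,_=pose(); json.dump([p[0],p[1],p[2],-0.026],open('b0.json','w'))
x0,y0,z0,yaw=json.load(open('b0.json'))
a=z0  # TCP height when flat; bar 22.5
def target(d,up=0):
    f=np.radians(d); bar=np.array([0,np.interp(f,ph,Y),np.interp(f,ph,H)-22.5+up])
    t=np.radians(tau(d)); Rz=R.from_euler('z',yaw).as_matrix()
    Rw=Rz@R.from_euler('x',-t).as_matrix()@R0; off=22.5-z0
    P=np.array([x0,y0,22.5+max(0,0)])+Rz@bar+Rw@np.array([0,off,0])
    return P,Rw
def rows(degs,up=0):
    Rm,p,s=pose(); print('now',p,'F',s['ft_force'],'open',round(s['opening'],3))
    for d in degs:
        P,Rw=target(d,up); rv=R.from_matrix(Rm.T@Rw).as_rotvec()
        print(d,(Rm.T@(P-p)/10).round(2),np.degrees(rv).round(1)); Rm,p=Rw,P
if __name__=='__main__':
    rows([float(q) for q in sys.argv[1].split(',')], float(sys.argv[2]) if len(sys.argv)>2 else 0)
E
python3 swing.py 3,7,11,15,20,25,30,35,40,45; python3 -c "
from swing import *
for d in(0,30,60,90,120,150,180):print(d,target(d)[0],np.interp(np.radians(d),ph,H))"
```

```text
now [451.8 -42.3   6.6] F [-0.5  0.5 -1.7] open 0.115
3.0 [ 0.  -0.9  0.1] [ 0.1 -0.1  0.3]
7.0 [ 0.  -1.1  0.3] [0. 0. 0.]
11.0 [-0.  -1.1  0.3] [0. 0. 0.]
15.0 [-0.  -1.1  0.4] [0. 0. 0.]
20.0 [-0.  -1.3  0.6] [0. 0. 0.]
25.0 [ 0.  -1.3  0.7] [0. 0. 0.]
30.0 [-0.  -1.2  0.8] [0. 0. 0.]
35.0 [ 0.  -1.1  1. ] [ 2.5 -0.  -0. ]
40.0 [-0.  -1.   1.2] [ 2.5  0.  -0. ]
45.0 [ 0.  -0.8  1.3] [ 2.5 -0.  -0. ]
0 [451.8 -42.3   6.6] 22.5
30 [452.7  -8.7  87.1] 102.98557158514986
60 [454.6  64.8 141.3] 156.6704710660612
90 [456.8 151.  165.1] 181.0
120 [459.1 237.2 143. ] 158.17047106606122
150 [461.  308.9  87.3] 102.98557158514986
180 [461.9 344.9   6.6] 22.50000000000002
```

>>> apply_moves([
  [[0,-0.9,0.1],[0,0,0],0.6],
  [[0,-1.1,0.3],[0,0,0],0.6],
  [[0,-1.1,0.3],[0,0,0],0.6],
  [[0,-1.1,0.4],[0,0,0],0.6],
  [[0,-1.3,0.6],[0,0,0],0.6],
])

```text
t: 28.02
eef_pos: [451.4, -23.8, 65.2]
tcp_rot: [-1.572, -0.004, -0.028]
ft_force: [-0.5, 0.5, -3.9]
opening: 0.118
```

```bash
python3 swing.py 25,30,35,40,45
python3 - <<'E'
from h import *
b=shot('side');marks(b,['carrier_handle','carrier_hinge','carrier_mid'])
E
```

```text
now [451.4 -23.8  65.2] F [-0.5  0.5 -3.9] open 0.118
25.0 [ 0.1 -1.   0.7] [ 0.1 -0.1  0.2]
30.0 [-0.  -1.2  0.8] [0. 0. 0.]
35.0 [ 0.  -1.1  1. ] [ 2.5 -0.  -0. ]
40.0 [-0.  -1.   1.2] [ 2.5  0.  -0. ]
45.0 [ 0.  -0.8  1.3] [ 2.5 -0.  -0. ]
mark carrier_handle 0.67 [449.7 -19.6  76.8] [311.1 172.8]
mark carrier_mid 0.72 [458.6  71.   22.3] [313.9 168.3]
```

>>> apply_moves([
  [[0.1,-1.0,0.7],[0,0,0.2],0.6],
  [[0,-1.2,0.8],[0,0,0],0.6],
  [[0,-1.1,1.0],[2.5,0,0],0.6],
  [[0,-1.0,1.2],[2.5,0,0],0.6],
  [[0,-0.8,1.3],[2.5,0,0],0.6],
])

```text
t: 28.85
eef_pos: [453.9, 27.3, 120.3]
tcp_rot: [-1.437, -0.001, -0.026]
ft_force: [-1.6, -4.2, -0.0]
opening: 0.116
```

```bash
python3 swing.py 50,55,60,65,70
python3 - <<'E'
from h import *
b=shot('side','x.png');marks(b,['carrier_handle','carrier_hinge','carrier','lid_edge','lock_tab'])
E
```

```text
now [453.9  27.3 120.3] F [-1.6 -4.2 -0. ] open 0.116
50.0 [-0.  -0.5  1.1] [ 2.4 -0.   0. ]
55.0 [-0.  -0.5  1.4] [2.5 0.  0. ]
60.0 [ 0.  -0.4  1.5] [ 2.5  0.  -0. ]
65.0 [-0.  -0.3  1.6] [ 2.5  0.  -0. ]
70.0 [ 0.  -0.1  1.6] [ 2.5 -0.  -0. ]
mark carrier_handle 0.68 [452.4  27.4 131. ] [311.3 142.2]
mark carrier_hinge 0.9 [456.7 152.2  14.7] [312.4 153.1]
mark carrier 0.55 [460.7  88.8  41.4] [314.4 158.3]
mark carrier 0.47 [457.8 104.1  55.7] [313.1 150.5]
mark lock_tab 0.71 [502.3  40.9 108.8] [331.9 146.5]
```

View pics/x.png

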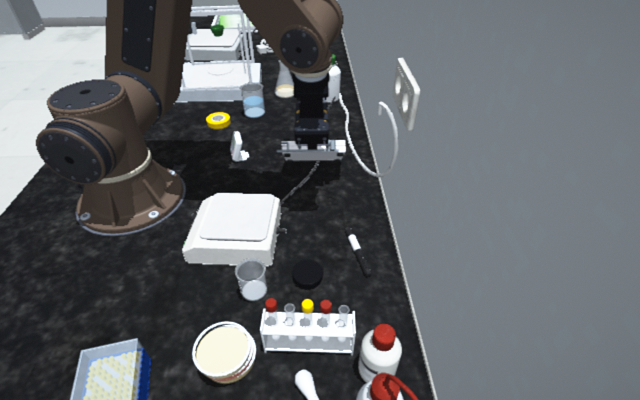

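The carrier is swinging as planned: the handle is at (27,131–136) and the hinge at (152,15), which gives about 44°.

>>> apply_moves([
  [[0,-0.5,1.1],[2.4,0,0],0.6],
  [[0,-0.5,1.4],[2.5,0,0],0.6],
  [[0,-0.4,1.5],[2.5,0,0],0.6],
  [[0,-0.3,1.6],[2.5,0,0],0.6],
  [[0,-0.1,1.6],[2.5,0,0],0.6],
])

```text
t: 29.78
eef_pos: [456.0, 92.3, 153.4]
tcp_rot: [-1.223, -0.0, -0.027]
ft_force: [-3.7, -5.7, 7.2]
opening: 0.119
```

```bash
python3 swing.py 75,80,85,90,95,100,105,110
python3 - <<'E'
from h import *
b=shot('side');marks(b,['carrier_handle','carrier_hinge','lock_tab'])
E
```

```text
now [456.   92.3 153.4] F [-3.7 -5.7  7.2] open 0.119
75.0 [-0.1 -0.   1.7] [-4.9 -0.   0. ]
80.0 [0.  0.1 1.4] [-5. -0.  0.]
85.0 [-0.   0.1  1.4] [-5.  0. -0.]
90.0 [-0.   0.1  1.4] [-5.  0.  0.]
95.0 [0.  0.1 1.4] [-5. -0.  0.]
100.0 [-0.   0.   1.4] [-5. -0. -0.]
105.0 [0.  0.  1.4] [-5.  0.  0.]
110.0 [0.  0.  1.4] [-5. -0.  0.]
mark carrier_handle 0.86 [456.5  86.8 163.2] [312.2 117.3]
mark carrier_hinge 0.9 [460.4 158.7   6.5] [313.7 154.2]
mark lock_tab 0.63 [505.1  91.7 139.4] [331.9 124.5]
```

>>> apply_moves([
  [[0,-0.1,1.7],[-5,0,0],0.6],
  [[0,0,1.4],[-5,0,0],0.6],
  [[0,0,1.4],[-5,0,0],0.6],
  [[0,0,1.4],[-5,0,0],0.6],
  [[0,0.1,1.4],[-5,0,0],0.6],
])

```text
t: 30.6
eef_pos: [458.1, 162.4, 168.0]
tcp_rot: [-1.676, -0.001, -0.034]
ft_force: [-6.6, -0.1, 19.6]
opening: 0.12
```

```bash
python3 swing.py 95,100,105,110,115,120
python3 - <<'E'
from h import *
b=shot('side');marks(b,['carrier_handle','carrier_hinge','lock_tab'])
b=shot('scene');marks(b,['carrier_handle','carrier_hinge','lock_tab','carrier_mid'])
E
```

```text
now [458.1 162.4 168. ] F [-6.6 -0.1 19.6] open 0.12
95.0 [-0.1  0.3  0.3] [ 1.  -0.4  0. ]
100.0 [-0.   0.   1.4] [-5. -0. -0.]
105.0 [0.  0.  1.4] [-5.  0.  0.]
110.0 [0.  0.  1.4] [-5. -0.  0.]
115.0 [0.  0.  1.6] [ 1.4  0.  -0. ]
120.0 [-0.   0.2  1.6] [ 1.4  0.  -0. ]
mark carrier_handle 0.97 [454.7 166.8 179.1] [310.5  95.9]
mark carrier_hinge 0.84 [459.3 165.3   7.5] [313.2 152.6]
mark lock_tab 0.53 [506.9 160.3 151.3] [331.  106.7]
mark lock_tab 0.21 [458.3 169.7 141. ] [312.1 109. ]
mark carrier_handle 0.57 [458.1 166.  181.7] [252.3 226.3]
mark carrier_hinge 0.91 [460.6 168.6   6.2] [255.8 284.4]
mark lock_tab 0.69 [506.7 161.8 153.3] [235.8 227.5]
mark carrier_mid 0.7 [461.7 161.9  73.1] [255.3 261.7]
```

The carrier stands upright on its hinge edge, with the handle at y≈165, z≈180 and the hinge at y≈167. The pivot lies about 14 mm beyond my plan, so I'll re-anchor the path and raise it 2.5 mm.

```bash
python3 - <<'E'
import json
b=json.load(open('b0.json')); b[1]+=14; json.dump(b,open('b0.json','w'))
E
python3 swing.py 95,100,105,110,115 2.5
```

```text
now [457.9 162.1 167.9] F [-6.8  0.6 23.7] open 0.115
95.0 [-0.1 -0.1  1.7] [ 0.8 -0.4 -0. ]
100.0 [-0.   0.   1.4] [-5. -0. -0.]
105.0 [0.  0.  1.4] [-5.  0.  0.]
110.0 [0.  0.  1.4] [-5. -0.  0.]
115.0 [0.  0.  1.6] [ 1.4  0.  -0. ]
```

>>> apply_moves([
  [[0,-0.2,1.2],[-2,0,0],0.6],
  [[0,-0.1,1.4],[-4,0,0],0.6],
  [[0,0,1.4],[-4,0,0],0.6],
  [[0,0,1.4],[-4,0,0],0.6],
  [[0,0,0],[0,0,0],0.6],
])

```text
t: 31.68
eef_pos: [458.9, 217.5, 161.8]
tcp_rot: [-1.926, -0.002, -0.037]
ft_force: [-0.8, -0.3, -0.5]
opening: 0.117
```

```bash
python3 swing.py 110,115,120,125,130,135 2.5
python3 - <<'E'
from h import *
for n in('side','scene'):
  b=shot(n);marks(b,['carrier_handle','carrier_hinge','lock_tab'])
E
```

```text
now [458.9 217.5 161.8] F [-0.8 -0.3 -0.5] open 0.117
110.0 [-0.1  0.2  0.5] [ 0.4 -0.7 -0.1]
115.0 [0.  0.  1.6] [ 1.4  0.  -0. ]
120.0 [-0.   0.2  1.6] [ 1.4  0.  -0. ]
125.0 [0.  0.4 1.6] [ 1.4 -0.   0. ]
130.0 [-0.   0.4  1.5] [ 1.4  0.  -0. ]
135.0 [0.  0.5 1.4] [ 1.4 -0.  -0. ]
mark carrier_handle 0.69 [457.2 221.7 170.3] [311.   89.6]
mark carrier_hinge 0.61 [458.5 171.3   7.2] [312.8 151.5]
mark carrier_hinge 0.41 [ 434.7 -410.3    2.1] [308.7 345.1]
mark lock_tab 0.47 [505.2 208.2 146. ] [329.2 100. ]
mark carrier_handle 0.6 [460.9 221.9 175.9] [234.9 243.9]
mark carrier_hinge 0.87 [461.  175.    1.4] [254.1 287.6]
mark lock_tab 0.53 [509.  209.4 149.5] [221.1 241.5]
```

>>> apply_moves([
  [[0,0.2,0.5],[0.4,0,0],0.6],
  [[0,0,1.6],[1.4,0,0],0.6],
  [[0,0.2,1.6],[1.4,0,0],0.6],
  [[0,0.4,1.6],[1.4,0,0],0.6],
  [[0,0.4,1.5],[1.4,0,0],0.6],
])

```text
t: 32.7
eef_pos: [462.7, 278.3, 131.4]
tcp_rot: [-1.814, -0.006, -0.043]
ft_force: [1.7, -1.6, -0.9]
opening: 0.115
```

```bash
python3 swing.py 132,137,142,147,152 2.5
python3 - <<'E'
from h import *
for n in('side','scene'):
  b=shot(n);marks(b,['carrier_handle','carrier_hinge','lock_tab'])
E
```

```text
now [462.7 278.3 131.4] F [ 1.7 -1.6 -0.9] open 0.115
132.0 [-0.3  0.4  0.6] [ 0.2 -1.   0.1]
137.0 [-0.   0.6  1.4] [ 1.4 -0.   0. ]
142.0 [-0.   0.7  1.3] [ 1.4  0.  -0. ]
147.0 [0.  0.9 1.2] [ 1.4 -0.   0. ]
152.0 [-0.   1.   1.1] [ 1.4 -0.  -0. ]
mark carrier_handle 0.93 [462.9 280.5 145.3] [312.7  88.6]
mark carrier_hinge 0.66 [459.5 177.7   4.3] [313.1 151.1]
mark lock_tab 0.67 [509.9 261.  123.3] [329.6  98.7]
mark carrier_handle 0.95 [462.6 281.7 149.4] [216.6 271.7]
mark carrier_hinge 0.77 [462.6 179.9   4.5] [252.2 287.8]
```

>>> apply_moves([
  [[-0.2,0.4,0.6],[0.2,-1,0],0.6],
  [[0,0.6,1.4],[1.4,0,0],0.6],
  [[0,0.7,1.3],[1.4,0,0],0.6],
  [[0,0.9,1.2],[1.4,0,0],0.6],
  [[0,1.0,1.1],[1.4,0,0],0.6],
])

```text
t: 33.72
eef_pos: [463.8, 329.1, 84.6]
tcp_rot: [-1.705, -0.007, -0.025]
ft_force: [1.8, 0.4, 0.5]
opening: 0.117
```

```bash
python3 swing.py 153,157,161,165,169,173,176,178,180 1.5
python3 - <<'E'
from h import *
for n in('side','scene'):
  b=shot(n);marks(b,['carrier_handle','carrier_hinge'])
E
```

```text
now [463.8 329.1  84.6] F [1.8 0.4 0.5] open 0.117
153.0 [-0.3  0.3 -0. ] [-0.   0.   0.4]
157.0 [-0.   0.9  0.8] [ 1.1 -0.  -0. ]
161.0 [0.  1.  0.7] [1.1 0.  0. ]
165.0 [0.  1.  0.6] [ 1.1 -0.  -0. ]
169.0 [-0.   1.1  0.5] [1.1 0.  0. ]
173.0 [0.  1.1 0.4] [ 1.1 -0.  -0. ]
176.0 [0.  0.8 0.2] [ 0.9  0.  -0. ]
178.0 [-0.   0.6  0.1] [ 0.6 -0.  -0. ]
180.0 [0.  0.6 0.1] [0.6 0.  0. ]
mark carrier_handle 0.64 [464.  333.4 101. ] [312.7  94.8]
mark carrier_handle 0.55 [ 438.1 -409.7    1.1] [310.7 345.1]
mark carrier_hinge 0.73 [460.1 178.5  14.6] [313.3 147.9]
mark carrier_handle 0.82 [464.6 332.2 105. ] [201.7 303.7]
mark carrier_hinge 0.63 [462.1 185.1  11.6] [250.8 287.3]
```

>>> apply_moves([
  [[0,0.9,0.6],[1,0,0],0.6],
  [[0,1.0,0.7],[1.1,0,0],0.6],
  [[0,1.0,0.6],[1.1,0,0],0.6],
  [[0,1.0,0.4],[1.1,0,0],0.6],
  [[0,0.9,0.3],[1.1,0,0],0.6],
])

```text
t: 34.65
eef_pos: [465.3, 352.4, 34.0]
tcp_rot: [-1.603, -0.01, -0.025]
ft_force: [-0.6, 4.3, 0.6]
opening: 0.118
```

```bash
python3 swing.py 170,173,176,178,180 0
python3 - <<'E'
from h import *
for n in('side','scene'):
  b=shot(n);marks(b,['carrier_handle','carrier_hinge'])
E
```

```text
now [465.3 352.4  34. ] F [-0.6  4.3  0.6] open 0.118
170.0 [-0.4 -0.1 -0.1] [-1.   0.   0.6]
173.0 [0.  0.8 0.3] [ 0.9 -0.   0. ]
176.0 [0.  0.8 0.2] [ 0.9  0.  -0. ]
178.0 [-0.   0.6  0.1] [ 0.6 -0.  -0. ]
180.0 [0.  0.6 0.1] [0.6 0.  0. ]
mark carrier_handle 0.87 [464.4 352.8  50.4] [312.9 107.1]
mark carrier_hinge 0.82 [461.8 182.2  19.2] [313.9 145.7]
mark carrier_handle 0.88 [463.5 353.5  55.3] [198.2 327.8]
mark carrier_hinge 0.69 [460.5 187.5  17.1] [250.6 286.6]
```

>>> apply_moves([
  [[0,0.7,0.2],[0.8,0,0],0.6],
  [[0,0.7,0.2],[0.5,0,0],0.6],
  [[0,0.6,0.1],[0.4,0,0],0.6],
  [[0,0.4,0],[0,0,0],0.6],
  [[0,0.2,0],[0,0,0],0.6],
])

```text
t: 35.58
eef_pos: [465.8, 357.0, 7.2]
tcp_rot: [-1.573, -0.01, -0.026]
ft_force: [-0.7, 3.8, -0.6]
opening: 0.116
```

```bash
python3 - <<'E'
from h import *
print(pose()[1],pose()[2]['ft_force'])
for n in('side','scene'):
  b=shot(n);marks(b,['carrier_handle','carrier_hinge','carrier_mid','carrier'])
E
```

```text
[465.8 357.    7.2] [-0.7  3.8 -0.6]
mark carrier_handle 0.97 [463.1 356.6  22.4] [312.6 114.6]
mark carrier_hinge 0.65 [459.9 183.7  22.3] [313.1 144.6]
mark carrier_mid 0.8 [460.7 250.4  19.9] [312.8 132.9]
mark carrier 0.96 [464.2 248.7  46.3] [313.9 125.4]
mark carrier_handle 0.82 [470.5 359.5  29.4] [195.2 336.6]
mark carrier_hinge 0.91 [460.7 186.4  18.2] [250.8 285.9]
mark carrier_mid 0.65 [460.6 251.2  25.2] [232.8 303.3]
mark carrier 0.58 [460.9 253.   44.5] [231.3 297.9]
```

The carrier is flat and upside down, with its origin now at z≈45 and its middle at about 22. I'll release and retract straight up.

>>> apply_moves([
  [[0,0.1,0],[0,0,0],0.6],
  [[0,0,0],[0,0,0],3.4],
  [[0,0,0],[0,0,0],3.4],
  [[0,0,0],[0,0,0],3.4],
  [[0,0,0],[0,0,0],3.4],
])

```text
t: 36.7
eef_pos: [465.8, 356.4, 6.8]
tcp_rot: [-1.573, -0.01, -0.025]
ft_force: [0.1, 0.2, -0.6]
opening: 0.354
```

>>> apply_moves([
  [[0,-2,0],[0,0,0],3.4],
  [[0,-4,0],[0,0,0],3.4],
  [[0,-5,0],[0,0,0],3.4],
  [[0,-5,0],[0,0,0],3.4],
  [[0,0,0],[0,0,0],3.4],
])

```text
t: 37.33
eef_pos: [464.1, 356.4, 171.0]
tcp_rot: [-1.574, -0.009, -0.025]
ft_force: [0.3, -0.2, -1.0]
opening: 0.359
```

```bash
python3 - <<'E'
from h import *
print(pose()[1],pose()[2]['ft_force'])
for n in('side','scene','wrist'):
  b=shot(n);print(n);marks(b,['carrier_handle','carrier_hinge','carrier_mid','carrier','lid_edge','lock_tab','dish_b_mid','beaker_100','marker_black','tube_rack'])
E
```

```text
[464.1 356.4 171. ] [ 0.3 -0.2 -1. ]
side
mark carrier_handle 0.91 [463.8 361.1  18.7] [312.7 114.9]
mark carrier_hinge 0.73 [460.5 182.9  23.8] [313.4 144.3]
mark carrier_mid 0.8 [463.9 250.8  21.5] [313.8 132.3]
mark carrier_mid 0.28 [499.9 249.   20. ] [325.9 132.8]
mark carrier 0.71 [462.8 250.3  24.2] [313.5 131.7]
mark carrier 0.6 [462.9 250.6  47.2] [313.4 124.8]
mark lock_tab 0.56 [500.  251.8  19.2] [325.9 132.6]
mark beaker_100 0.95 [ 327.3 -297.3    0.7] [252.4 292.5]
mark beaker_100 0.65 [421.3 251.3  21.5] [299.6 132.6]
mark marker_black 0.77 [ 542.6 -204.5    4.9] [357.4 251.3]
mark tube_rack 0.87 [ 435.1 -410.6    1.6] [309.  345.4]
scene
mark carrier_handle 0.75 [470.2 357.4  23.3] [196.5 337.8]
mark carrier_hinge 0.75 [462.1 186.6  19.3] [250.2 285.4]
mark carrier_mid 0.9 [462.  251.4  24.2] [232.2 303.5]
mark carrier 0.94 [459.4 251.6  44.8] [232.3 297.6]
mark lid_edge 0.63 [464.4 317.7  11.3] [212.2 328.7]
mark lock_tab 0.71 [514.6 333.2  21.9] [187.7 320.8]
mark lock_tab 0.34 [464.7 359.6  24.9] [197.7 339.3]
mark beaker_100 0.71 [ 330.7 -290.7    0.3] [388.  198.2]
mark marker_black 0.69 [ 548.2 -202.8   -0.1] [306.2 190.6]
mark tube_rack 0.59 [ 436.9 -403.4   -2.1] [370.7 168.5]
mark tube_rack 0.46 [467.  360.7  23.6] [196.6 339.6]
wrist
mark carrier_handle 0.56 [470.6 356.5  24.5] [317.6 194.4]
mark carrier_hinge 0.76 [464.5 180.1  23.5] [163.7 192.9]
mark carrier_hinge 0.45 [468.3 360.3  21.9] [321.2 191.6]
mark carrier_mid 0.77 [461.3 255.1  23.7] [223.4 188.1]
mark carrier_mid 0.69 [515.1 334.1  27.3] [297.9 235.2]
mark carrier_mid 0.37 [502.5 250.   24.3] [222.9 224.2]
mark carrier 0.92 [462.4 253.4  46.3] [215.5 194.4]
mark lock_tab 0.75 [517.2 332.9  27.1] [296.9 237. ]
mark lock_tab 0.47 [501.8 250.4  27.4] [222.3 224.6]
mark lock_tab 0.4 [464.5 179.9  22.1] [164.  192.6]
mark marker_black 0.81 [ 545.1 -200.6    0.6] [ 15.6 238.8]
```

Everything agrees. Since the scene view at the start, the tab has moved about 14 mm relative to the handle, so the lock is home. The carrier is flat with its middle at z≈21–25 and its origin up at z≈45, and the bystanders haven't moved. Handing in.

```bash
python3 -c "
from h import *
print(pose()[2]['ft_force'],pose()[2]['t']); print(env.job_done())"
```

```text
[-0.6  0.5 -0.1] 38.975
the job is handed in; nothing more can be done
None
```

The job is handed in, at about 39 s of the 72 s allowed. I set the clear dish in the empty well, shut the lid and slid the lock home. I then turned the carrier over by its handle about the hinge edge, laid it on its lid, let go and backed the arm off.

**Checks that passed:**
- **Carrier:** it lies flat and upside down, with its centre at 20–25 mm and its base side up at about 45 mm.
- **Lock:** the tab moved about 14 mm relative to the handle, going by the scene camera. Squeezing the tab against the handle arm stopped at 21.6 mm, so the lock was at its stop.
- **Bystanders:** beaker, marker and rack read within a few millimetres of where they started.
- **Gripper:** it is clear of everything, with about zero force on it.

**Disagreed or not checked:**
- **Carrier position:** the first push on the lock slid the carrier several millimetres and turned it about 4°. The squeeze turned it most of the way back.
- **Swing path:** at the top of the swing the pivot was 14 mm beyond my plan and the wrist force rose to about 24 N, so I re-planned the path there.
- **Lock reading:** single network readings of the tab put the lock's travel at anywhere from 10 to 20 mm.
- **Dishes:** I had no picture views left, so I didn't look at the dishes after the turn. The carrier was swung slowly with the lid locked.

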